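Unmould the cast tiles and lay them flat to cure

TASK

Empty the blue mould and get every cast tile lying flat on one of its two big faces on the cork mat, side by side and not leaning on or overlapping one another: the white one already stands on edge there, and the others, lifted out and stood on edge on the mat, need only a light push to tip over. When all the tiles lie flat, put the white lid squarely on the empty mould. Leave the glue stick and the tape roll alone.

Things in the scene. Friction and masses are not known exactly. Their poses are not given: they have to be found in the camera images.
- mat: Fixed cork mat, 140 mm (its x) by 320 mm (its y), 6 mm thick, lying on the worktop; origin at the centre of its underside, z up, so its top is 6 mm above the origin. Room for four tiles lying side by side along y.
- mould: Fixed blue block mould, 170 mm (x) by 90 mm (y) by 50 mm high; origin at the centre of its underside, z up. Three open slots in its top at x = -55, 0 and +55 mm, each 20 mm (x) by 64 mm (y) and 42 mm deep (slot floor 8 mm above the origin). A tile in a slot stands on its 60 mm edge with its thickness along the mould's x, loose by about 2 mm all round, and its top 28 mm stick out above the mould.
- lid: White flat lid, 170 mm (x) by 90 mm (y), plate 6 mm thick, about 0.18 kg, at first lying loose on the worktop; origin at the centre of its underside, z up. A wooden bar handle stands on its middle: 60 mm long (along x), 14 mm wide (y), from 6 to 36 mm above the underside. It has no rim: it simply rests flat on the mould's top, 50 mm above the mould's origin, its long side along the mould's long side, either way round.
- tile_a: Cast tile, 16 mm thick (its x axis), 60 mm wide (y), 70 mm tall (z), about 0.13 kg, both faces alike with a round inlay; origin at its middle. Terracotta with a pale inlay; in one of the mould's slots, or absent.
- tile_b: Cast tile, 16 mm thick (its x axis), 60 mm wide (y), 70 mm tall (z), about 0.13 kg, both faces alike with a round inlay; origin at its middle. Green with a pale inlay; in one of the mould's slots, or absent.
- tile_c: Cast tile, 16 mm thick (its x axis), 60 mm wide (y), 70 mm tall (z), about 0.13 kg, both faces alike with a round inlay; origin at its middle. Yellow with a dark inlay; in one of the mould's slots, or absent.
- tile_d: Cast tile, 16 mm thick (its x axis), 60 mm wide (y), 70 mm tall (z), about 0.13 kg, both faces alike with a round inlay; origin at its middle. White with a blue inlay; always present, at first standing on its 60 mm edge on the mat near the mat's -y end, its faces roughly towards the mat's +x and -x. A standing tile tips over when its top is pushed about 16 mm.
- glue_stick: Grey glue stick, 27 mm across, 90 mm tall, standing to the left of the mould; origin at the centre of its underside. Leave alone.
- tape_roll: Roll of tan tape, 96 mm across, 48 mm high, lying flat behind the mould; origin at the centre of its underside. Leave alone.

How it is judged:
On the way:
1. every tile lies flat on the mat, let go and still (angle between the x axis of each of tile_a, tile_b, tile_c, tile_d and the z axis of mat, either way round below 0.12 rad and x of tile_a in the frame of mat between -0.055 and 0.055 m and y of tile_a in the frame of mat between -0.15 and 0.15 m and z of tile_a in the frame of mat between 0.01 and 0.018 m and linear speed of each of tile_a, tile_b, tile_c, tile_d below 0.02 m/s and contact force between each of tile_a, tile_b, tile_c, tile_d and the arm below 0.1 N and contact force between each of tile_a, tile_b, tile_c, tile_d and the fingers below 0.1 N and x of tile_b in the frame of mat between -0.055 and 0.055 m and y of tile_b in the frame of mat between -0.15 and 0.15 m and z of tile_b in the frame of mat between 0.01 and 0.018 m and x of tile_c in the frame of mat between -0.055 and 0.055 m and y of tile_c in the frame of mat between -0.15 and 0.15 m and z of tile_c in the frame of mat between 0.01 and 0.018 m and x of tile_d in the frame of mat between -0.055 and 0.055 m and y of tile_d in the frame of mat between -0.15 and 0.15 m and z of tile_d in the frame of mat between 0.01 and 0.018 m), for 0.2 s.
At the end, for the whole second after the job is handed in: Every tile lies on a big face (0.12 rad) directly on the mat, its middle within 55 mm of the mat's centre in x and 150 mm in y, at rest, let go; the lid rests flat on the mould (underside 46 to 54 mm above its origin), centred to 15 mm, square to 0.15 rad either way round (all of step 1 and horizontal distance between lid and mould below 0.015 m and angle between the x axis of lid and the x axis of mould, either way round below 0.15 rad and z of lid in the frame of mould between 0.046 and 0.054 m and angle between lid's own z axis and vertical below 0.06 rad and linear speed of lid below 0.02 m/s); the robot touches nothing.
It fails at once if the glue stick or tape roll is pushed away by more than 30 mm or knocked over (distance of any of glue_stick, tape_roll from where it was at the start of the episode above 0.03 m or angle between glue_stick's own z axis and vertical above 0.5 rad).
Of tile_a, tile_b, tile_c only 2 to 3 are there at a start; the rules pass over those that are not, and their reading is None.
At some moment in a run one of lid may be knocked a few centimetres aside while the robot is not near it.
Once in a run the grip may slacken for a moment while it holds something.
It also fails if it takes over 210 s, if anything falls off the work surface, if the arm or the gripper's body presses on something with over 40 N, if the wrist force passes 120 N, or if a joint passes its speed limit or range.

ROBOT

A 6-joint arm with a two-finger parallel gripper is mounted at the origin on a cart in front of the work surface, level with it; the furniture and walls round the work are solid. World frame = base frame: x ahead of the robot, y to its left, z up, the work surface at z = 0. Lengths are in m, angles in rad, forces in N, time in s.
With the tool pointing down it reaches from about 0.4 to 0.925 m from the base axis. Payload 3.4 kg.
Tool frame: the origin (TCP) lies between the finger pads; the fingertips stand tcp_to_tips ahead of it and the grasp point (between the pads) is the TCP (tcp_to_tips is the distance from the TCP to the fingertips, in m); z points along the fingers, y is the line along which they close (so a half turn about z gives the same grasp; the last joint's range is limited). The gripper opens to 85 mm and grips with 20 to 120 N. Pads are 22 mm wide; open, the fingers measure 114 mm over their backs; the gripper's body (76 mm by 85 mm) begins 54 mm behind the grasp point. The pads swing forward as they close: fully open they stand 13 mm farther back than shut.
Start: joints at [1.081, 0.307, 1.506, -0, 1.328, -0.073], TCP at [0.232, 0.526, 0.25] pointing down, gripper open.
Joint ranges: [-3.12, 3.12], [-1.05, 2.28], [0.14, 2.33], [-1.42, 4.57], [0.1, 2.73], [-2.68, 2.68]. Speed limits (rad/s): [2.57, 2.57, 3.14, 3.14, 3.14, 3.14].

INTERFACE

Orientations are given as a rotation vector (axis times angle).
In Python, from workcell import get_obs, camera, sign_off, silhouettes, tcp_to_tips gives the robot as it stands.
- The arm moves only by the shell command python3 -m inch 'ROWS'. ROWS is JSON, a list of rows, each a list of 7 numbers: the shift along the tool's x, y, z in mm, then the turn, a rotation vector about the tool's x, y, z in degrees, then the opening, from -1 (shut) to 1 (fully open). A call has 1 to 12 rows; each row is the pose to reach, as a shift and turn from the pose commanded when the call began, along the tool's axes at that moment; what a row does not reach only later rows make up. A row lasts 1/8 s, in which the tool goes at most 62.5 mm and 10.7 degrees, less where a joint would pass 70% of its speed; a pose out of reach is approached as far as the arm can. A call with a gripper value outside its range is refused whole. The fingers move at their own pace and stop on an object; the grip force is fixed at half the most. Time passes only in rows, so rows that repeat a pose let the fingers close. It gives the time, the measured TCP pose, the force, the opening and the grip force at its end, in the units of the state.
- get_obs(): the state, without advancing time (a new reading comes with each control period).
- camera(name): name is "side" or "top" or "wrist"; returns a dict with "pixels" (480x640x3 uint8, red, green, blue), "mtx" (3x3 intrinsics, pixels), "k1" (the pictures are not rectified: a ray, as slopes to the right and down, at radius r is drawn at 1 + k1 r^2 times it, then the intrinsics apply), "R" (3x3) and "t" (3): a world point X has camera coordinates R X + t. Camera axes: x right, y down, z forward; pixel columns grow to the right and rows downward; lengths in m; the calibration is good to about 2 mm. A picture is of the moment at which its call begins. There is no depth.
- sign_off(): hands the job in; it is judged then, once.
Trained networks look in a picture, given as the dict that the camera call returned (one of the last four; its "shot" number tells which), for a name from the list of things; names that differ only in an ending like _2 or _b are one class to them, and where a whole thing is asked for, a point or a joint stands for the part that bears it (a point fixed in the world has none). Each returns a list of dicts, best first, with "confidence" (0 to 1); they miss things now and then, are a little off and sometimes report something else, mostly with a low value. They report only what shows in the picture. A call takes as long as a camera call.
- silhouettes(picture, target): "mask" (480x640 bool, what is visible of it) and "pixel" ([row, column] in pixels, amid what is visible of it).
The state is a dict: "time": time; "qpos": joint angles; "joint_velocities": joint speeds; "tau": joint torques, N m; "tcp_pos": TCP position; "tcp_rot": TCP orientation; "contact_force": force on the tool from outside, world axes, zero at the start; "moment": the same for the moment, N m; "width": finger opening in m; "grip_force": force on a finger pad.
Only numpy, scipy, OpenCV 4.12 (cv2) and the standard library are available. Lean on these libraries where they do the work, as an engineer would, in place of code of your own. Each camera call takes 0.05 s, during which the arm holds its last target. There are 200 camera calls.

## Working session

There is one attempt and no reset: what is moved stays moved. The work goes in short steps, Python scripts to look and compute and a shell command to move; the robot and the scene stay as the last step left them, time stands still between calls to the robot, and variables do not carry over. Pictures are saved under pics/ and viewed, at most 17 in all, crops included, and the job is handed in when it is done.

```bash
mkdir -p pics; cat > h.py <<'E'
import numpy as np, cv2, sys
from workcell import get_obs, camera, sign_off, silhouettes, tcp_to_tips
from scipy.spatial.transform import Rotation as Ro
def save(c,n): cv2.imwrite('pics/'+n+'.png', c['pixels'][:,:,::-1])
def ray(c,uv):
    uv=np.atleast_2d(np.array(uv,float)); K=c['mtx']
    d=(uv-[K[0,2],K[1,2]])/[K[0,0],K[1,1]]; s=d.copy()
    for _ in range(30): s=d/(1+c['k1']*(s**2).sum(1,keepdims=True))
    v=np.c_[s,np.ones(len(s))]@np.array(c['R']); o=-np.array(c['R']).T@np.array(c['t'])
    return o,v
def onz(c,uv,z):
    o,v=ray(c,uv); return o+v*((z-o[2])/v[:,2])[:,None]
def proj(c,X):
    p=np.atleast_2d(X)@np.array(c['R']).T+c['t']; s=p[:,:2]/p[:,2:]
    s=s*(1+c['k1']*(s**2).sum(1,keepdims=True)); K=c['mtx']
    return s*[K[0,0],K[1,1]]+[K[0,2],K[1,2]]
def rect(m):
    cs,_=cv2.findContours(m.astype(np.uint8),cv2.RETR_EXTERNAL,cv2.CHAIN_APPROX_NONE)
    k=max(cs,key=cv2.contourArea); return k[:,0,:].astype(float)
def fit(c,m,z):
    P=onz(c,rect(m),z)[:,:2].astype(np.float32)*1000
    return cv2.minAreaRect(P)
def tool(R,dw): # world shift (mm) to tool axes
    return R.inv().apply(dw)
E
cat > a.py <<'E'
from h import *
o=get_obs(); print(o['tcp_pos'],o['tcp_rot'],o['width'],tcp_to_tips, Ro.from_rotvec(o['tcp_rot']).as_matrix().round(3))
for n in ['top','side']:
    c=camera(n); save(c,n+'0')
    print(n,(-np.array(c['R']).T@np.array(c['t'])).round(3))
    for t,z in [('mat',.006),('mould',.05),('lid',.006),('tile_a',.078),('tile_b',.078),('tile_c',.078),('tile_d',.076),('glue_stick',.09),('tape_roll',.048)]:
        for s in silhouettes(c,t)[:2]:
            print(t,round(s['confidence'],2),s['pixel'],s['mask'].sum(),[np.round(q,1) for q in fit(c,s['mask'],z)] if n=='top' else '')
E
python3 a.py
```

```text
[0.23196846 0.52541388 0.24937335] [-0.64829336 -3.07339497  0.00310256] 0.08543268548456387 0.019 [[-0.915  0.404 -0.001]
 [ 0.404  0.915 -0.002]
 [ 0.    -0.002 -1.   ]]
top [0.563 0.242 0.972]
mat 0.79 [338.7, 360.0] 16089 [array([503.8, 199.5]), array([319. , 141.2]), np.float64(84.5)]
mould 0.95 [245.1, 369.2] 5027 [array([658.8, 171.5]), array([171.5,  92.5]), np.float64(86.8)]
lid 0.93 [318.5, 209.8] 5438 [array([542.3, 452.9]), array([169.8,  90.1]), np.float64(3.4)]
lid 0.65 [223.1, 258.1] 365 [array([702.5, 373.2]), array([42.1, 28.5]), np.float64(43.5)]
tile_a 0.97 [356.2, 436.3] 575 [array([479.8,  95.4]), array([66.9, 20.1]), np.float64(85.2)]
tile_a 0.8 [241.6, 414.8] 594 [array([655.4, 118.9]), array([23. , 63.6]), np.float64(87.7)]
tile_b 0.97 [356.2, 436.3] 575 [array([479.8,  95.4]), array([66.9, 20.1]), np.float64(85.2)]
tile_b 0.8 [241.6, 414.8] 594 [array([655.4, 118.9]), array([23. , 63.6]), np.float64(87.7)]
tile_c 0.97 [356.2, 436.3] 575 [array([479.8,  95.4]), array([66.9, 20.1]), np.float64(85.2)]
tile_c 0.8 [241.6, 414.8] 594 [array([655.4, 118.9]), array([23. , 63.6]), np.float64(87.7)]
tile_d 0.97 [356.2, 436.3] 575 [array([479.6,  95.1]), array([67.1, 20.2]), np.float64(85.2)]
tile_d 0.8 [241.6, 414.8] 594 [array([655.6, 118.7]), array([23.1, 63.7]), np.float64(87.7)]
glue_stick 0.62 [223.1, 256.0] 375 [array([690. , 362.1]), array([38.5, 27.1]), np.float64(43.7)]
tape_roll 0.9 [150.9, 384.9] 1434 [array([780.9, 161.9]), array([90.1, 98.4]), np.float64(88.0)]
side [-0.025  0.225  0.606]
mat 0.63 [309.1, 337.1] 9428 
mould 0.62 [243.1, 354.2] 3468 
tile_a 0.91 [299.6, 411.2] 1221 
tile_a 0.78 [227.6, 360.0] 236 
tile_b 0.91 [299.6, 411.2] 1221 
tile_b 0.78 [227.6, 360.0] 236 
tile_c 0.91 [299.6, 411.2] 1221 
tile_c 0.78 [227.6, 360.0] 236 
tile_d 0.91 [299.6, 411.2] 1221 
tile_d 0.78 [227.6, 360.0] 236 
tape_roll 0.55 [198.0, 360.7] 1188
```

View pics/top0.png

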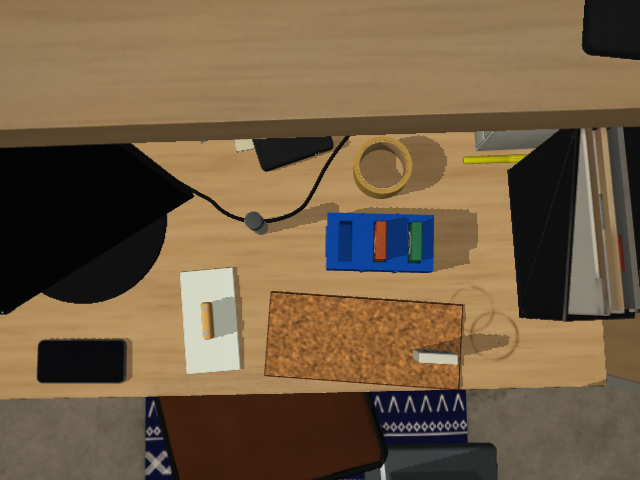

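View pics/side0.png

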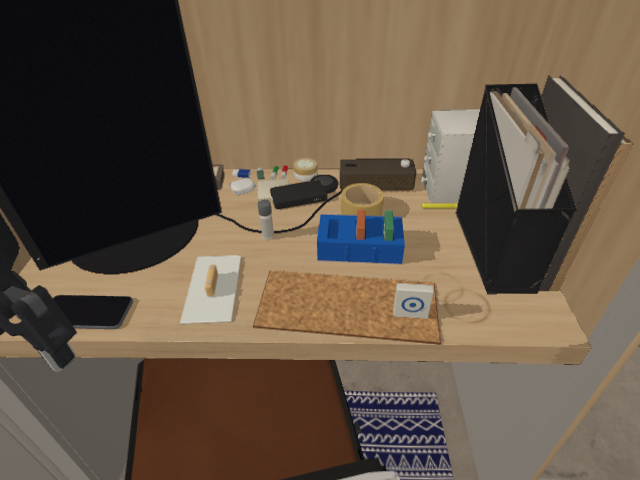

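The top view shows the mould at (369,245), with terracotta in the middle slot and green in the −y slot. The white tile stands at (436,356), the lid is at (210,318) and the glue stick at (256,222). No yellow tile is present, so there are three tiles in all.

```bash
cat > go.py <<'E'
# usage: go.py x y z yaw_deg(of tool y) in mm -> tool shift, turn
from h import *
x,y,z,yaw=map(float,sys.argv[1:5]); o=get_obs(); R=Ro.from_rotvec(o['tcp_rot'])
a=np.radians(yaw); ty=np.array([np.cos(a),np.sin(a),0]); tz=np.array([0,0,-1.]); T=Ro.from_matrix(np.c_[np.cross(ty,tz),ty,tz])
print('now',np.round(o['tcp_pos']*1000,1),'yaw',np.degrees(np.arctan2(R.as_matrix()[1,1],R.as_matrix()[0,1])).round(1))
print('shift',tool(R,np.array([x,y,z])-np.array(o['tcp_pos'])*1000).round(1),'turn',np.degrees((R.inv()*T).as_rotvec()).round(1))
E
python3 go.py 425 92 120 85
```

```text
now [232.3 526.  250.3] yaw 66.2
shift [-351.6 -319.2  130.3] turn [  0.   -0.  -18.8]
```

```bash
python3 -m inch '[[-50,-45,0,0,0,-5,-1],[-350,-319,100,0,0,-18.8,-1],[-350,-319,100,0,0,-18.8,-1],[-350,-319,100,0,0,-18.8,-1],[-350,-319,100,0,0,-18.8,-1],[-350,-319,100,0,0,-18.8,-1],[-350,-319,100,0,0,-18.8,-1],[-350,-319,100,0,0,-18.8,-1],[-350,-319,130,0,0,-18.8,-1],[-350,-319,130,0,0,-18.8,-1],[-350,-319,130,0,0,-18.8,-1],[-350,-319,130,0,0,-18.8,-1]]'; python3 go.py 425 92 82 85;python3 go.py 482 91 82 85
```

```text
time: 2.5
tcp_pos: [0.4242, 0.0936, 0.1213]
tcp_rot: [0.135, 3.137, 0.001]
contact_force: [-0.5, 0.1, 0.0]
width: -0.0
grip_force: 0.0
now [424.2  93.6 121.3] yaw 85.1
shift [-0.8 -1.5 39.3] turn [0.  0.1 0.1]
now [424.2  93.6 121.3] yaw 85.1
shift [-57.7   2.4  39.4] turn [0.  0.1 0.1]
```

```bash
python3 -m inch '[[0,0,39,0,0,0,-1],[0,0,39,0,0,0,-1],[-30,1,39,0,0,0,-1],[-36,1,39,0,0,0,-1],[-42,1,39,0,0,0,-1],[-48,2,39,0,0,0,-1],[-54,2,39,0,0,0,-1],[-60,2,39,0,0,0,-1],[-60,2,39,0,0,0,-1],[-50,2,20,0,0,0,-1],[-40,0,-30,0,0,0,0],[-40,0,-80,0,0,0,0]]'; cat > b.py <<'E'
from h import *
c=camera('top'); save(c,sys.argv[1])
for t,z in [('mould',.05),('lid',.006),('tile_a',.022)]:
    for s in silhouettes(c,t)[:4]:
        if s['confidence']>.5: print(t,round(s['confidence'],2),s['pixel'],s['mask'].sum(),[np.round(q,1) for q in fit(c,s['mask'],z)])
o,v=ray(c,[320,240])
E
python3 b.py top1; python3 go.py 659 171.5 150 87
```

```text
time: 4.0
tcp_pos: [0.4614, 0.0892, 0.2008]
tcp_rot: [-0.137, -3.135, 0.001]
contact_force: [1.2, 0.2, 0.3]
width: 0.0355
grip_force: 0.0
mould 0.84 [243.4, 370.4] 5114 [array([658.7, 171.5]), array([171.6,  93.2]), np.float64(86.8)]
lid 0.62 [319.1, 210.1] 5450 [array([542.5, 453.2]), array([169.6,  91.4]), np.float64(2.8)]
tile_a 0.64 [242.7, 382.1] 455 [array([663.8, 169.1]), array([19.6, 65.9]), np.float64(87.9)]
tile_a 0.61 [338.6, 347.4] 13738 [array([503.7, 200. ]), array([313.8, 138.2]), np.float64(84.4)]
tile_a 0.57 [325.4, 434.6] 1672 [array([522.9,  88.4]), array([62.8, 69.8]), np.float64(85.1)]
now [463.7  89.3 201.2] yaw 85.0
shift [-187.2   98.9   51.7] turn [ 0.   0.1 -2. ]
```

View pics/top1.png

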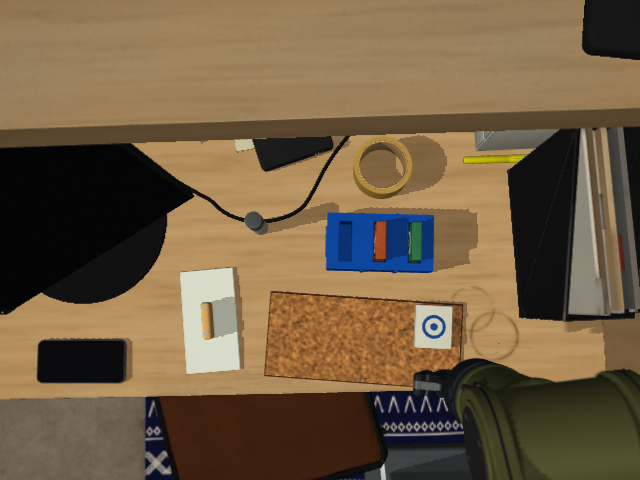

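White now lies flat at (434,326). Next is the terracotta tile.

```bash
python3 -m inch '[[-60,33,20,0,0,-1,0],[-187,99,52,0,0,-2,0],[-187,99,52,0,0,-2,0],[-187,99,52,0,0,-2,0],[-187,99,52,0,0,-2,0],[-187,99,52,0,0,-2,0]]'; python3 - <<'E'
from h import *
c=camera('wrist'); save(c,'w1')
for s in silhouettes(c,'tile_a')[:4]:
    print(s['confidence'],s['pixel'],s['mask'].sum(),[np.round(q,1) for q in fit(c,s['mask'],.078)])
print((-np.array(c['R']).T@np.array(c['t'])).round(3))
E
python3 go.py 659 171.5 73 87
```

```text
time: 4.95
tcp_pos: [0.6563, 0.171, 0.1463]
tcp_rot: [-0.083, -3.136, 0.002]
contact_force: [-0.1, -0.0, 0.7]
width: 0.0428
grip_force: 0.0
0.71 [264.4, 322.5] 2977 [array([656.8, 170. ]), array([16.8, 66.9]), np.float64(87.1)]
0.65 [257.8, 233.2] 3748 [array([653.6, 119. ]), array([24.4, 67.1]), np.float64(86.8)]
0.61 [50.3, 183.5] 10269 [array([539.6, 106.7]), array([49.3, 49.4]), np.float64(85.5)]
[0.582 0.174 0.272]
now [656.6 170.9 147.8] yaw 87.0
shift [-2.5  0.7 74.8] turn [-0.  -0.1 -0. ]
```

View pics/w1.png

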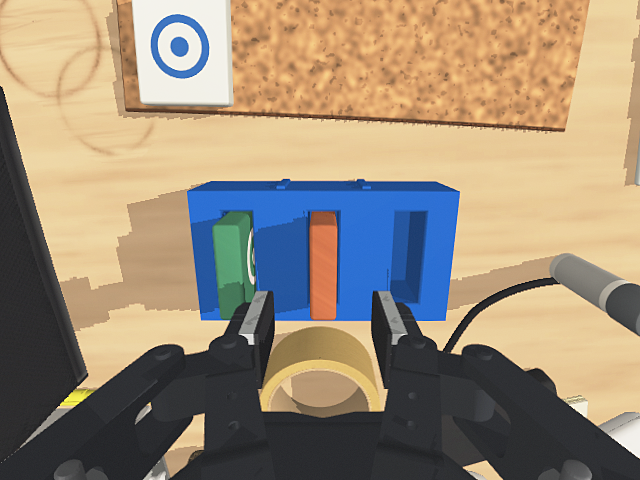

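The wrist view shows terracotta at (323,264), centred between the fingers, so I'll descend and close on it.

```bash
python3 -m inch '[[0,0,35,0,0,0,0],[0,0,74,0,0,0,0],[0,0,74,0,0,0,0],[0,0,74,0,0,0,-1],[0,0,74,0,0,0,-1],[0,0,74,0,0,0,-1],[0,0,74,0,0,0,-1],[0,0,74,0,0,0,-1]]'; python3 -m inch '[[0,0,-20,0,0,0,-1],[0,0,-50,0,0,0,-1],[0,0,-85,0,0,0,-1],[0,0,-85,0,0,0,-1]]'
```

```text
time: 6.05
tcp_pos: [0.6598, 0.1718, 0.0767]
tcp_rot: [0.083, 3.137, 0.001]
contact_force: [-1.0, 0.4, 6.6]
width: 0.0146
grip_force: 59.8
time: 6.55
tcp_pos: [0.6609, 0.1721, 0.1633]
tcp_rot: [0.083, 3.133, 0.003]
contact_force: [0.0, 0.4, -1.0]
width: 0.0145
grip_force: 58.9
```

```bash
python3 go.py 479 172 150 -5.5
```

```text
now [660.9 172.1 163.3] yaw 87.0
shift [181.8  -9.7  11.9] turn [ 0.4  0.3 92.5]
```

```bash
python3 -m inch '[[50,-3,-10,0,0,10,-1],[110,-9,-5,0,0,20,-1],[182,-10,12,0,0,30,-1],[182,-10,12,0,0,40,-1],[182,-10,12,0,0,50,-1],[182,-10,12,0,0,60,-1],[182,-10,12,0,0,70,-1],[182,-10,12,0,0,80,-1],[182,-10,12,0,0,90,-1],[182,-10,12,0,0,92.5,-1],[182,-10,12,0,0,92.5,-1]]'; python3 go.py 479 172 77 -5.5; python3 - <<'E'
from h import *
c=camera('side'); save(c,'s1')
E
```

```text
time: 7.92
tcp_pos: [0.4753, 0.171, 0.1464]
tcp_rot: [-2.325, -2.112, 0.002]
contact_force: [0.2, -0.5, -1.1]
width: 0.0149
grip_force: 58.9
now [475.3 171.  146.4] yaw -5.5
shift [ 1.4  3.7 69.4] turn [-0.1  0.   0. ]
```

View pics/s1.png

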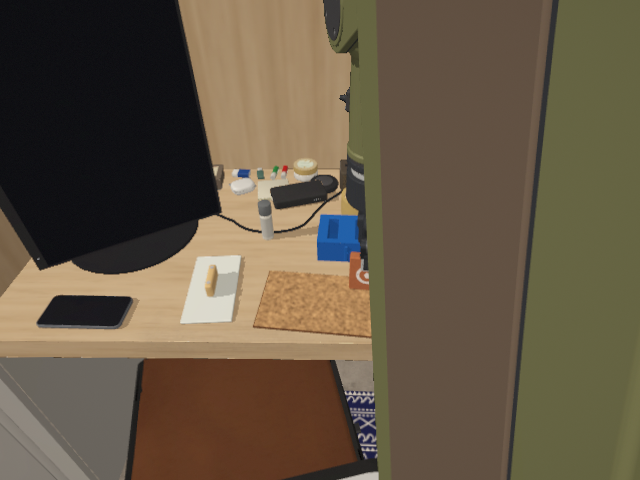

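The terracotta tile hangs upright in the grip at (358,270). I'll lower it slowly.

```bash
python3 -m inch '[[1,3,40,0,0,0,-1],[1,3,62,0,0,0,-1],[1,3,67,0,0,0,-1],[1,3,69,0,0,0,-1],[1,3,70,0,0,0,-1],[1,3,71,0,0,0,-1],[1,3,71,0,0,0,-1]]'
```

```text
time: 8.85
tcp_pos: [0.4795, 0.1719, 0.0768]
tcp_rot: [2.325, 2.112, 0.001]
contact_force: [0.1, -0.1, -1.4]
width: 0.0148
grip_force: 58.9
```

```bash
python3 -m inch '[[0,0,1,0,0,0,-1],[0,0,2,0,0,0,-1],[0,0,3,0,0,0,-1],[0,0,3,0,0,0,-1]]'
```

```text
time: 9.35
tcp_pos: [0.4794, 0.1721, 0.0747]
tcp_rot: [2.326, 2.112, 0.002]
contact_force: [-1.9, -0.5, 11.1]
width: 0.0148
grip_force: 60.7
```

```bash
python3 -m inch '[[0,0,0,0,0,0,-0.5],[0,0,0,0,0,0,0],[0,0,0,0,0,0,0],[0,0,-40,0,0,0,0],[0,0,-60,0,0,0,0],[0,-48,-60,0,0,0,-1],[0,-48,-60,0,0,0,-1],[0,-48,-60,0,0,0,-1],[0,-48,-60,0,0,0,-1]]'; python3 - <<'E'
from h import *
c=camera('top'); save(c,'t2')
for t in ['tile_a']:
    for s in silhouettes(c,t)[:4]: print(s['confidence'],s['pixel'],s['mask'].sum(),[np.round(q,1) for q in fit(c,s['mask'],.076)])
E
python3 go.py 432 176 83 -5.5
```

```text
time: 10.48
tcp_pos: [0.4327, 0.1766, 0.1333]
tcp_rot: [2.326, 2.111, 0.002]
contact_force: [-0.4, 0.1, -0.2]
width: 0.0002
grip_force: 0.0
0.95 [357.5, 378.6] 319 [array([481.9, 171.5]), array([59.8, 18.9]), np.float64(84.2)]
0.68 [326.8, 434.4] 1581 [array([525.4,  97.2]), array([57.5, 64.5]), np.float64(86.7)]
0.61 [241.2, 413.9] 542 [array([654.9, 119.4]), array([21.5, 62.2]), np.float64(87.5)]
now [432.5 176.5 133.2] yaw -5.5
shift [-0.6 -0.4 50.2] turn [ 0. -0. -0.]
```

View pics/t2.png

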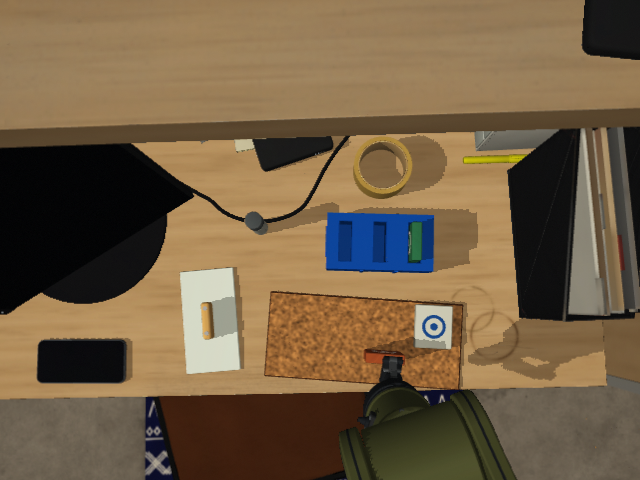

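Terracotta stands at (379,357), clear of the white tile, so I'll push it over.

```bash
python3 -m inch '[[0,0,50,0,0,0,-1],[0,0,50,0,0,0,-1],[0,15,50,0,0,0,-1],[0,21,50,0,0,0,-1],[0,27,50,0,0,0,-1],[0,33,50,0,0,0,-1],[0,39,50,0,0,0,-1],[0,45,50,0,0,0,-1],[0,50,50,0,0,0,-1],[0,50,50,0,0,0,-1],[0,40,20,0,0,0,-1],[0,40,-50,0,0,0,0]]'; python3 b.py top3; python3 go.py 656 117.5 150 87
```

```text
time: 12.08
tcp_pos: [0.4678, 0.1719, 0.174]
tcp_rot: [-2.323, -2.109, 0.013]
contact_force: [1.6, -0.2, 0.9]
width: 0.0169
grip_force: 0.0
mould 0.87 [242.0, 376.8] 5814 [array([658.6, 171.6]), array([171.4,  95.5]), np.float64(87.4)]
mould 0.66 [323.0, 381.2] 1154 [array([524.4, 168.6]), array([56.2, 65.6]), np.float64(84.7)]
lid 0.74 [320.6, 208.6] 5516 [array([543. , 453.8]), array([171.1,  91.8]), np.float64(3.3)]
tile_a 0.81 [324.3, 380.2] 1205 [array([523.3, 167.2]), array([59.7, 70.5]), np.float64(84.3)]
tile_a 0.69 [241.6, 414.6] 585 [array([660.4, 112.1]), array([26.1, 66. ]), np.float64(87.7)]
tile_a 0.59 [324.9, 435.0] 1595 [array([522.8,  87.8]), array([61.3, 69.6]), np.float64(85.4)]
now [471.9 172.9 177.2] yaw -5.5
shift [-37.5 188.5  27.7] turn [  0.2   0.1 -92.5]
```

```bash
python3 -m inch '[[-10,50,0,0,0,-10,0],[-20,100,10,0,0,-20,0],[-38,150,20,0,0,-30,0],[-38,187,28,0,0,-40,0],[-38,187,28,0,0,-50,0],[-38,187,28,0,0,-60,0],[-38,187,28,0,0,-70,0],[-38,187,28,0,0,-80,0],[-38,187,28,0,0,-90,0],[-38,187,28,0,0,-92.5,0],[-38,187,28,0,0,-92.5,0]]'; python3 - <<'E'
from h import *
c=camera('wrist')
for s in silhouettes(c,'tile_a')[:3]:
    print(s['confidence'],s['pixel'],s['mask'].sum(),[np.round(q,1) for q in fit(c,s['mask'],.078)])
E
python3 go.py 656 116 76 87
```

```text
time: 13.65
tcp_pos: [0.6523, 0.1167, 0.1455]
tcp_rot: [-0.084, -3.136, 0.001]
contact_force: [-0.2, -0.5, -0.3]
width: 0.0427
grip_force: 0.0
0.72 [51.0, 265.8] 10028 [array([538.5,  93.4]), array([46.8, 49.4]), np.float64(85.4)]
0.66 [49.8, 391.9] 9441 [array([539.9, 154.9]), array([47.4, 46.6]), np.float64(85.5)]
0.66 [262.7, 320.5] 2970 [array([652.9, 115.2]), array([16.3, 67.3]), np.float64(87.5)]
now [652.8 116.7 146.3] yaw 86.9
shift [-3.4 -0.5 70.3] turn [-0.  -0.2 -0.1]
```

```bash
python3 -m inch '[[0,-1,35,0,0,0,0],[-3,-1,70,0,0,0,0],[-3,-1,70,0,0,0,0],[-3,-1,70,0,0,0,-1],[-3,-1,70,0,0,0,-1],[-3,-1,70,0,0,0,-1],[-3,-1,70,0,0,0,-1],[-3,-1,70,0,0,0,-1]]'; python3 -m inch '[[0,0,-20,0,0,0,-1],[0,0,-50,0,0,0,-1],[0,0,-85,0,0,0,-1],[0,0,-85,0,0,0,-1]]'; python3 go.py 485.5 250 160 -5.5
```

```text
time: 14.75
tcp_pos: [0.6578, 0.1158, 0.0795]
tcp_rot: [0.083, 3.138, 0.001]
contact_force: [-0.3, 0.4, 6.3]
width: 0.0147
grip_force: 60.2
time: 15.25
tcp_pos: [0.6587, 0.1159, 0.166]
tcp_rot: [0.083, 3.134, 0.001]
contact_force: [0.8, -0.5, -1.5]
width: 0.0149
grip_force: 59.2
now [658.7 115.9 166. ] yaw 87.0
shift [180.1 124.8   4.9] turn [ 0.3  0.2 92.5]
```

```bash
python3 -m inch '[[50,30,-10,0,0,10,-1],[110,70,-5,0,0,20,-1],[150,125,5,0,0,30,-1],[180,125,5,0,0,40,-1],[180,125,5,0,0,50,-1],[180,125,5,0,0,60,-1],[180,125,5,0,0,70,-1],[180,125,5,0,0,80,-1],[180,125,5,0,0,90,-1],[180,125,5,0,0,92.5,-1],[180,125,5,0,0,92.5,-1]]'; python3 go.py 485.5 250 80 -5.5; python3 - <<'E'
from h import *
c=camera('wrist'); save(c,'w3'); save(camera('side'),'s3')
E
```

```text
time: 16.62
tcp_pos: [0.4825, 0.2495, 0.1565]
tcp_rot: [-2.325, -2.112, 0.004]
contact_force: [-1.0, 0.0, -1.1]
width: 0.0147
grip_force: 59.2
now [482.5 249.5 156.5] yaw -5.5
shift [ 0.8  3.1 76.5] turn [-0.1  0.1  0. ]
```

View pics/s3.png

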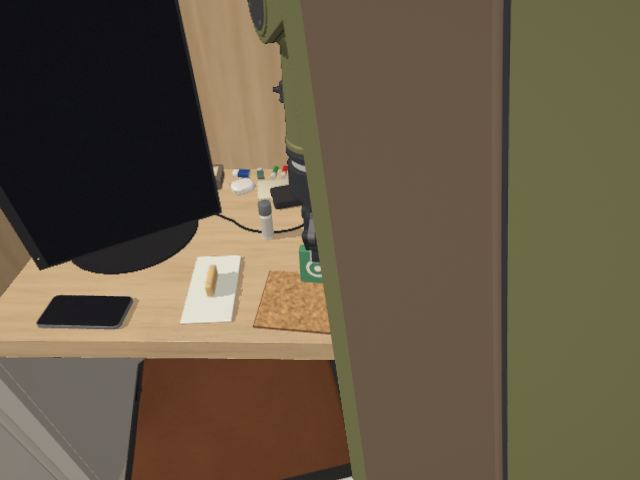

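The green tile hangs upright at (315,263), so I'll lower it.

```bash
python3 -m inch '[[1,3,40,0,0,0,-1],[1,3,65,0,0,0,-1],[1,3,71,0,0,0,-1],[1,3,74,0,0,0,-1],[1,3,76,0,0,0,-1],[1,3,77,0,0,0,-1],[1,3,78,0,0,0,-1],[1,3,78,0,0,0,-1]]'
```

```text
time: 17.73
tcp_pos: [0.4867, 0.2507, 0.0801]
tcp_rot: [2.326, 2.112, 0.001]
contact_force: [0.3, 0.4, -1.3]
width: 0.0147
grip_force: 59.2
```

```bash
python3 -m inch '[[0,0,1,0,0,0,-1],[0,0,2,0,0,0,-1],[0,0,3,0,0,0,-1],[0,0,3,0,0,0,-1]]'
```

```text
time: 18.23
tcp_pos: [0.4867, 0.2508, 0.0774]
tcp_rot: [2.326, 2.112, 0.001]
contact_force: [-1.2, -0.8, 4.8]
width: 0.0148
grip_force: 60.0
```

```bash
python3 -m inch '[[0,0,0,0,0,0,-0.5],[0,0,0,0,0,0,0],[0,0,0,0,0,0,0],[0,0,-40,0,0,0,0],[0,0,-60,0,0,0,0],[0,-48,-60,0,0,0,-1],[0,-48,-60,0,0,0,-1],[0,-48,-60,0,0,0,-1],[0,-48,-60,0,0,0,-1]]'; python3 - <<'E'
from h import *
c=camera('top')
for s in silhouettes(c,'tile_b')[:4]: print(s['confidence'],s['pixel'],s['mask'].sum(),[np.round(q,1) for q in fit(c,s['mask'],.076)])
E
python3 go.py 440 255 83 -5.5
```

```text
time: 19.35
tcp_pos: [0.44, 0.2555, 0.1368]
tcp_rot: [2.326, 2.111, 0.002]
contact_force: [0.4, -0.4, -0.1]
width: -0.0
grip_force: 0.0
0.86 [328.0, 387.9] 1676 [array([524.5, 171.1]), array([58.3, 68.4]), np.float64(85.7)]
0.7 [323.5, 432.3] 1687 [array([525. ,  95.9]), array([59.1, 66.1]), np.float64(85.5)]
0.61 [347.8, 332.8] 244 [array([489.6, 250.7]), array([55.6, 16.8]), np.float64(84.8)]
now [439.7 255.4 136.7] yaw -5.6
shift [-0.4  0.3 53.7] turn [ 0.  -0.  -0.1]
```

```bash
python3 -m inch '[[0,0,53,0,0,0,-1],[0,0,53,0,0,0,-1],[0,15,53,0,0,0,-1],[0,21,53,0,0,0,-1],[0,27,53,0,0,0,-1],[0,33,53,0,0,0,-1],[0,39,53,0,0,0,-1],[0,45,53,0,0,0,-1],[0,50,53,0,0,0,-1],[0,50,53,0,0,0,-1],[0,40,20,0,0,0,-1],[0,0,-50,0,0,0,0]]'; python3 b.py top4; python3 go.py 543 453 150 -87
```

```text
time: 20.95
tcp_pos: [0.4474, 0.254, 0.1703]
tcp_rot: [-2.326, -2.11, 0.006]
contact_force: [0.2, -0.1, 0.8]
width: 0.0172
grip_force: 0.0
mould 0.81 [241.7, 382.2] 6307 [array([658.4, 170.7]), array([173.3,  95.8]), np.float64(86.6)]
lid 0.73 [322.6, 211.8] 5665 [array([542.3, 453.1]), array([172.7,  93.3]), np.float64(3.5)]
lid 0.54 [348.8, 358.7] 10724 [array([503.4, 199.5]), array([318.9, 140. ]), np.float64(84.4)]
tile_a 0.94 [323.0, 334.6] 1591 [array([530.5, 246.4]), array([59.7, 69.9]), np.float64(84.3)]
tile_a 0.75 [329.4, 385.8] 1649 [array([523.1, 167.1]), array([61.7, 71.5]), np.float64(85.9)]
tile_a 0.66 [323.4, 434.0] 1656 [array([522.9,  88.4]), array([61.7, 70.2]), np.float64(85.0)]
tile_a 0.62 [242.5, 378.8] 6358 [array([662. , 169.4]), array([179.9,  98.6]), np.float64(86.9)]
now [447.8 254.8 172.3] yaw -5.5
shift [206.3  75.8  22.8] turn [ 0.1 -0.2 81.5]
```

View pics/top4.png

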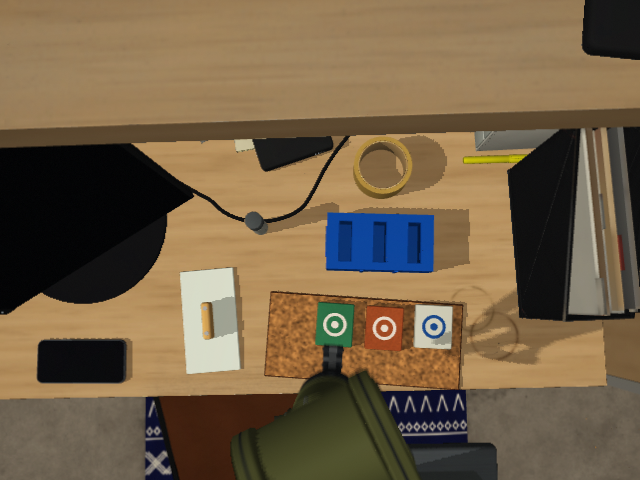

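All three tiles lie flat: green (334,324), terracotta (384,328), white (434,327). The mould is empty and the lid is still at (210,322).

```bash
python3 -m inch '[[50,20,0,0,0,10,0],[100,40,5,0,0,20,0],[150,60,10,0,0,30,0],[206,76,22,0,0,40,0],[206,76,22,0,0,50,0],[206,76,22,0,0,60,0],[206,76,22,0,0,70,0],[206,76,22,0,0,81,0],[206,76,22,0,0,81,0],[206,76,22,0,0,81,0]]'; python3 - <<'E'
from h import *
c=camera('wrist'); save(c,'w4')
for s in silhouettes(c,'lid')[:2]:
    print(s['confidence'],s['pixel'],s['mask'].sum(),[np.round(q,1) for q in fit(c,s['mask'],.006)])
hsv=cv2.cvtColor(c['pixels'],cv2.COLOR_RGB2HSV); m=silhouettes(c,'lid')[0]['mask']
hm=m&(hsv[:,:,1]>70); 
if hm.sum()>50: print('handle',[np.round(q,1) for q in fit(c,hm,.036)])
E
python3 go.py 543 453 30 -86.6
```

```text
time: 22.4
tcp_pos: [0.5431, 0.4518, 0.1476]
tcp_rot: [3.139, 0.1, -0.002]
contact_force: [-0.6, -0.5, 0.4]
width: 0.0425
grip_force: 0.0
0.92 [218.6, 318.6] 24264 [array([542.2, 452.8]), array([170.1,  91. ]), np.float64(3.6)]
handle [array([544.7, 453.4]), array([62.3, 13.6]), np.float64(3.0)]
now [543.3 452.  148.7] yaw -86.4
shift [-1.000e-01 -1.000e+00  1.187e+02] turn [0.  0.  0.2]
```

View pics/w4.png

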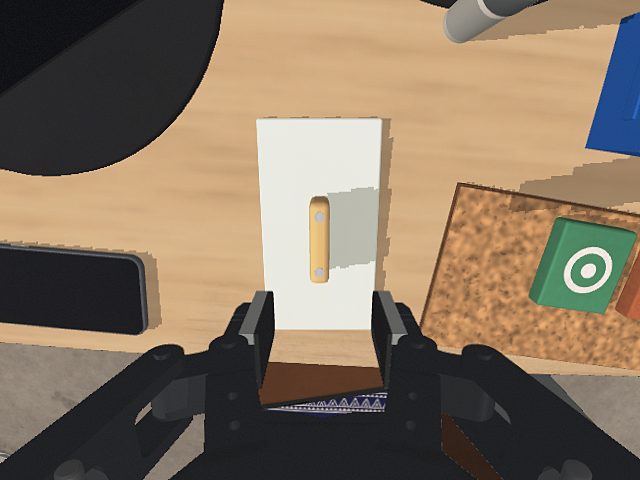

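The handle at (319,240) is centred between the fingers. I'll grip it and lift.

```bash
python3 -m inch '[[0,-1,50,0,0,0,0],[0,-1,100,0,0,0,0],[0,-1,117,0,0,0,0],[0,-1,117,0,0,0,0],[0,-1,117,0,0,0,-1],[0,-1,117,0,0,0,-1],[0,-1,117,0,0,0,-1],[0,-1,117,0,0,0,-1],[0,-1,117,0,0,0,-1]]'; python3 -m inch '[[0,0,-30,0,0,0,-1],[0,0,-60,0,0,0,-1],[0,0,-100,0,0,0,-1],[0,0,-130,0,0,0,-1],[0,0,-130,0,0,0,-1]]';  python3 - <<'E'
from h import *
c=camera('wrist'); save(c,'w5'); save(camera('top'),'t5')
E
python3 go.py 660 171.3 160 -3
```

```text
time: 23.68
tcp_pos: [0.5447, 0.4543, 0.0348]
tcp_rot: [-3.137, -0.095, -0.006]
contact_force: [0.1, 0.9, 7.1]
width: 0.0129
grip_force: 62.0
time: 24.3
tcp_pos: [0.5447, 0.4544, 0.1655]
tcp_rot: [-3.136, -0.095, -0.009]
contact_force: [0.3, 0.8, -2.1]
width: 0.0128
grip_force: 60.9
now [542.6 452.7 161.4] yaw -86.5
shift [100.1 288.1   1.5] turn [ -0.    0.1 -83.5]
```

View pics/w5.png

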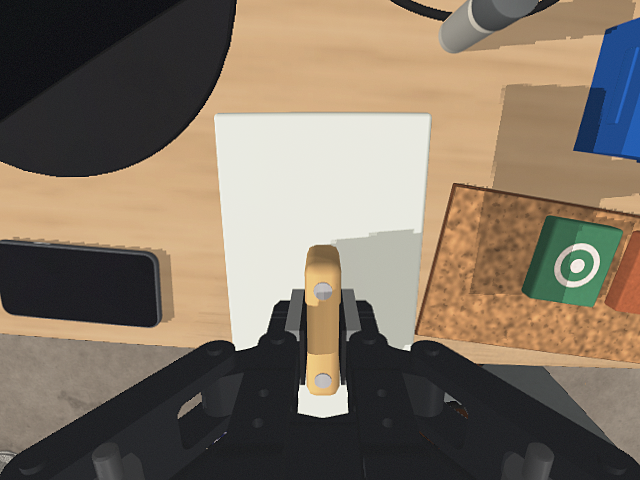

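The lid hangs level in the grip. I'll carry it over the mould.

```bash
python3 -m inch '[[0,40,-10,0,0,-5,-1],[10,90,-10,0,0,-14,-1],[25,140,-10,0,0,-23,-1],[50,190,-10,0,0,-32,-1],[70,240,-5,0,0,-41,-1],[90,275,0,0,0,-50,-1],[100,288,2,0,0,-59,-1],[100,288,2,0,0,-68,-1],[100,288,2,0,0,-77,-1],[100,288,2,0,0,-83.5,-1],[100,288,2,0,0,-83.5,-1],[100,288,2,0,0,-83.5,-1]]'; python3 - <<'E'
from h import *
c=camera('top'); save(c,'t6'); z=get_obs()['tcp_pos'][2]-.035+.006; print(z)
for s in silhouettes(c,'lid')[:2]:
    print(s['confidence'],s['pixel'],s['mask'].sum(),[np.round(q,1) for q in fit(c,s['mask'],z)])
E
python3 go.py 660 171.3 90 -3
```

```text
time: 25.9
tcp_pos: [0.6596, 0.1716, 0.1585]
tcp_rot: [-2.28, -2.159, 0.004]
contact_force: [0.4, 0.2, -3.1]
width: 0.0124
grip_force: 60.8
0.12994605344025018
0.67 [248.2, 352.7] 3154 [array([662.1, 226.5]), array([55.1, 89.4]), np.float64(88.3)]
now [660.1 171.7 159.3] yaw -3.1
shift [-0.4  0.1 69.3] turn [-0.1  0.  -0.1]
```

View pics/t6.png

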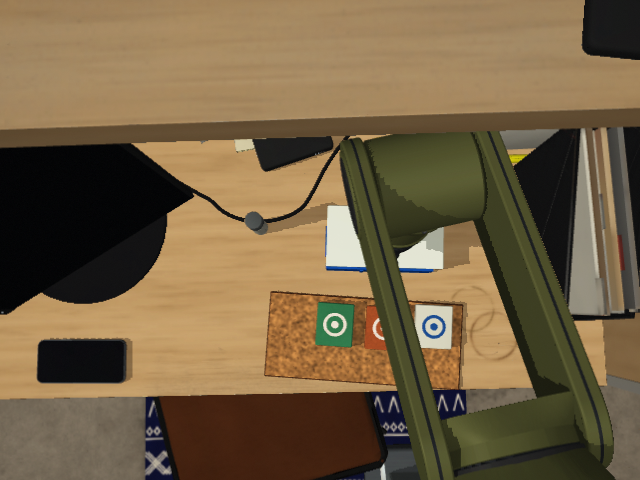

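The lid (385,240) sits over the mould to within about 2 mm, so I'll lower it.

```bash
python3 -m inch '[[0,0,40,0,0,0,-1],[0,0,60,0,0,0,-1],[0,0,68,0,0,0,-1],[0,0,71,0,0,0,-1],[0,0,73,0,0,0,-1],[0,0,74,0,0,0,-1],[0,0,74,0,0,0,-1]]'
```

```text
time: 26.88
tcp_pos: [0.6608, 0.1718, 0.0867]
tcp_rot: [2.279, 2.162, 0.001]
contact_force: [0.6, -0.4, -2.2]
width: 0.0125
grip_force: 60.7
```

```bash
python3 -m inch '[[0,0,1,0,0,0,-1],[0,0,2,0,0,0,-1],[0,0,3,0,0,0,-1],[0,0,3,0,0,0,-1]]'
```

```text
time: 27.38
tcp_pos: [0.6607, 0.1717, 0.0847]
tcp_rot: [2.279, 2.162, 0.001]
contact_force: [-1.3, -1.6, 6.8]
width: 0.0124
grip_force: 62.1
```

Contact made, so I'll release and withdraw up and back.

```bash
python3 -m inch '[[0,0,0,0,0,0,-0.5],[0,0,0,0,0,0,0],[0,0,0,0,0,0,0],[0,0,-40,0,0,0,0],[0,0,-90,0,0,0,0],[0,0,-130,0,0,0,0],[0,-60,-130,0,0,0,0],[0,-120,-130,0,0,0,0],[0,-180,-130,0,0,0,0],[0,-210,-130,0,0,0,0],[0,-210,-130,0,0,0,0]]'; python3 b.py top7; python3 - <<'E'
from h import *
c=camera('top'); hsv=cv2.cvtColor(c['pixels'],cv2.COLOR_RGB2HSV)
for s in silhouettes(c,'lid')[:1]: print(s['confidence'],[np.round(q,1) for q in fit(c,s['mask'],.056)])
E
```

```text
time: 28.75
tcp_pos: [0.4481, 0.1827, 0.2132]
tcp_rot: [-2.277, -2.163, 0.002]
contact_force: [0.6, 0.7, 0.2]
width: 0.0429
grip_force: 0.0
mould 0.59 [230.9, 367.7] 3424 [array([660.1, 171.2]), array([171.9,  91.3]), np.float64(88.2)]
lid 0.79 [267.6, 400.4] 6170 [array([618. , 137.9]), array([178.7,  95.7]), np.float64(86.3)]
tile_a 0.94 [328.9, 385.0] 1463 [array([523.1, 166.9]), array([60.3, 69.5]), np.float64(84.7)]
tile_a 0.66 [325.6, 333.0] 1597 [array([530.7, 246.6]), array([60.7, 70.2]), np.float64(86.2)]
0.59 [array([615.6, 142.8]), array([168.2,  89.6]), np.float64(86.2)]
```

View pics/top7.png

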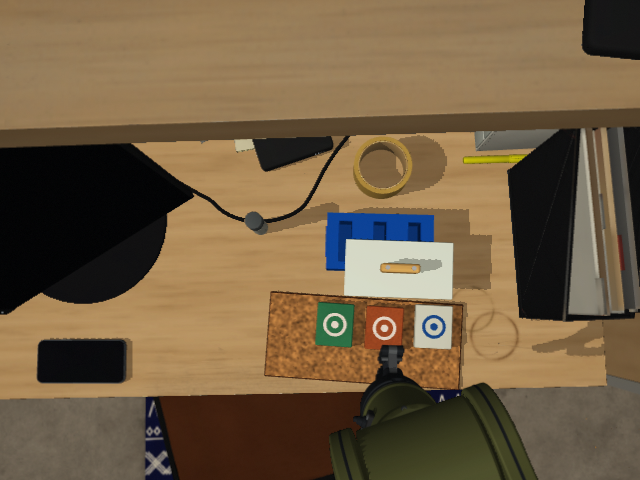

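The disturbance has shifted the lid about 45 mm towards the mat and 29 mm towards −y. It is balanced near the mould's edge, so I'll check it from the side.

```bash
python3 - <<'E'
from h import *
c=camera('side'); cv2.imwrite('pics/s8.png',cv2.resize(c['pixels'][180:360,240:480,::-1],None,fx=3,fy=3))
c=camera('wrist'); cv2.imwrite('pics/w8.png',c['pixels'][:,:,::-1])
for s in silhouettes(c,'lid')[:2]: print(s['confidence'],s['pixel'],[np.round(q,1) for q in fit(c,s['mask'],.056)])
E
```

```text
0.91 [252.1, 518.2] [array([615.2, 141.8]), array([170.9,  92.2]), np.float64(86.4)]
```

View pics/s8.png

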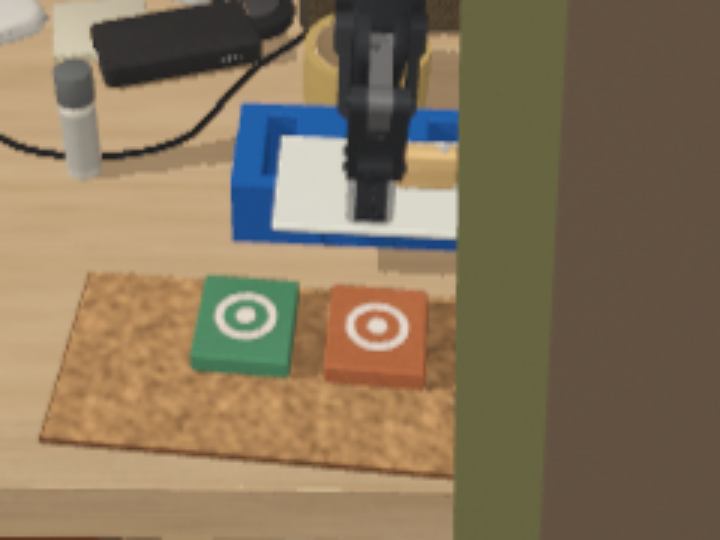

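View pics/w8.png

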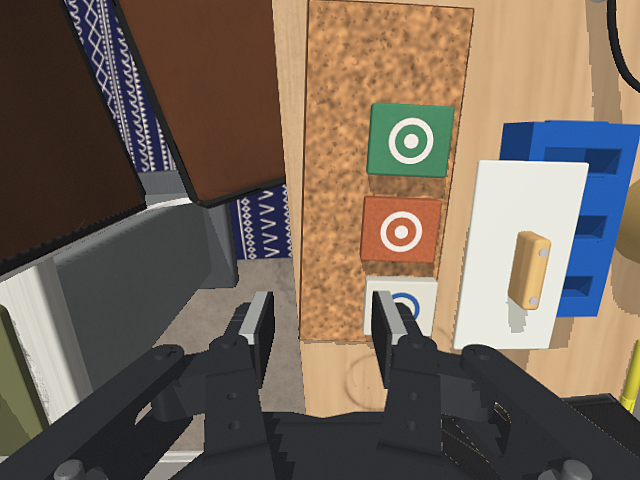

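Both the top and wrist views put the lid level at (615.4, 142). I'll regrip it gently.

```bash
python3 go.py 615.5 142.3 150 -3.7
```

```text
now [451.5 182.8 212.8] yaw -3.1
shift [-31.7 165.9  62.8] turn [-0.   0.   0.6]
```

```bash
python3 -m inch '[[-10,50,20,0,0,0.6,0],[-20,100,40,0,0,0.6,0],[-32,150,60,0,0,0.6,0],[-32,166,63,0,0,0.6,0],[-32,166,63,0,0,0.6,0],[-32,166,63,0,0,0.6,0]]'; python3 - <<'E'
from h import *
c=camera('wrist')
s=silhouettes(c,'lid')[0]; print(s['confidence'],[np.round(q,1) for q in fit(c,s['mask'],.056)])
hsv=cv2.cvtColor(c['pixels'],cv2.COLOR_RGB2HSV)
hm=(s['mask']&(hsv[:,:,1]>70)).astype(np.uint8)
print('handle',hm.sum(),[np.round(q,1) for q in fit(c,hm,.086)])
E
python3 go.py 615.5 142.3 87 -3.7
```

```text
time: 29.95
tcp_pos: [0.6135, 0.1425, 0.1503]
tcp_rot: [-2.289, -2.15, 0.001]
contact_force: [0.4, -0.4, -0.0]
width: 0.0427
grip_force: 0.0
0.94 [array([615.6, 142.4]), array([170. ,  90.5]), np.float64(86.3)]
handle 2302 [array([616.2, 145. ]), array([63.3, 13.4]), np.float64(86.0)]
now [613.5 142.7 150.9] yaw -3.6
shift [-0.2  2.  63.9] turn [-0.  -0.   0.1]
```

```bash
python3 -m inch '[[0,2,35,0,0,0,0],[0,2,58,0,0,0,0],[0,2,63,0,0,0,0],[0,2,63,0,0,0,0],[0,2,63,0,0,0,-1],[0,2,63,0,0,0,-1],[0,2,63,0,0,0,-1],[0,2,63,0,0,0,-1],[0,2,63,0,0,0,-1]]'; python3 -m inch '[[0,0,-10,0,0,0,-1],[0,0,-20,0,0,0,-1],[0,0,-40,0,0,0,-1],[0,0,-40,0,0,0,-1]]'; python3 - <<'E'
from h import *
c=camera('wrist'); z=get_obs()['tcp_pos'][2]-.037+.006
s=silhouettes(c,'lid')[0]; print(s['confidence'],[np.round(q,1) for q in fit(c,s['mask'],z)])
E
python3 go.py 660.5 171.5 127 -3
```

```text
time: 31.18
tcp_pos: [0.6176, 0.1422, 0.0886]
tcp_rot: [2.29, 2.149, 0.003]
contact_force: [-1.6, 0.1, 5.7]
width: 0.0125
grip_force: 61.1
time: 31.68
tcp_pos: [0.6183, 0.1422, 0.129]
tcp_rot: [2.289, 2.148, 0.005]
contact_force: [0.3, 0.2, -1.9]
width: 0.0129
grip_force: 60.2
0.72 [array([618.3, 147. ]), array([160.5,  90.5]), np.float64(86.2)]
now [616.8 142.  127.1] yaw -3.6
shift [32.2 41.8  0.1] turn [ 0.  -0.  -0.6]
```

```bash
python3 -m inch '[[20,25,0,0,0,0,-1],[32,42,0,0,0,-0.6,-1],[32,42,0,0,0,-0.6,-1],[32,42,20,0,0,-0.6,-1],[32,42,34,0,0,-0.6,-1],[32,42,37,0,0,-0.6,-1],[32,42,39,0,0,-0.6,-1],[32,42,40,0,0,-0.6,-1],[32,42,40,0,0,-0.6,-1]]'
```

```text
time: 32.9
tcp_pos: [0.6604, 0.171, 0.0886]
tcp_rot: [2.279, 2.162, 0.0]
contact_force: [-5.4, -1.1, 5.5]
width: 0.0124
grip_force: 61.1
```

Contact at the same height as before. I'll release and retreat.

```bash
python3 -m inch '[[0,0,0,0,0,0,-0.5],[0,0,0,0,0,0,0],[0,0,0,0,0,0,0],[0,0,-40,0,0,0,0],[0,0,-90,0,0,0,0],[0,0,-120,0,0,0,0],[0,-60,-120,0,0,0,0],[0,-120,-120,0,0,0,0],[0,-180,-120,0,0,0,0],[0,-210,-120,0,0,0,0],[0,-210,-120,0,0,0,0],[0,-210,-120,0,0,0,0]]'; python3 b.py top9; python3 - <<'E'
from h import *
for n in ['top','wrist']:
    c=camera(n)
    for s in silhouettes(c,'lid')[:1]: print(n,s['confidence'],[np.round(q,1) for q in fit(c,s['mask'],.056)])
E
```

```text
time: 34.4
tcp_pos: [0.4527, 0.1827, 0.2076]
tcp_rot: [2.278, 2.161, 0.004]
contact_force: [1.1, -0.9, 0.4]
width: 0.0432
grip_force: 0.0
mould 0.63 [270.4, 384.4] 186 [array([613. , 169.9]), array([50.5,  3.2]), np.float64(88.3)]
lid 0.94 [238.4, 380.0] 6048 [array([664.4, 168. ]), array([178.8,  96.3]), np.float64(87.0)]
tile_a 0.92 [323.3, 433.6] 1651 [array([522.9,  87.8]), array([61.3, 69.8]), np.float64(85.6)]
tile_a 0.87 [328.0, 382.4] 1489 [array([523.8, 166.9]), array([62. , 73.3]), np.float64(83.3)]
tile_a 0.77 [321.5, 336.5] 1578 [array([530.6, 246.4]), array([59.7, 69.6]), np.float64(84.8)]
top 0.82 [array([659.3, 171.8]), array([169.6,  91.4]), np.float64(87.2)]
wrist 0.88 [array([659.4, 170.5]), array([170.2,  92.4]), np.float64(86.9)]
```

View pics/top9.png

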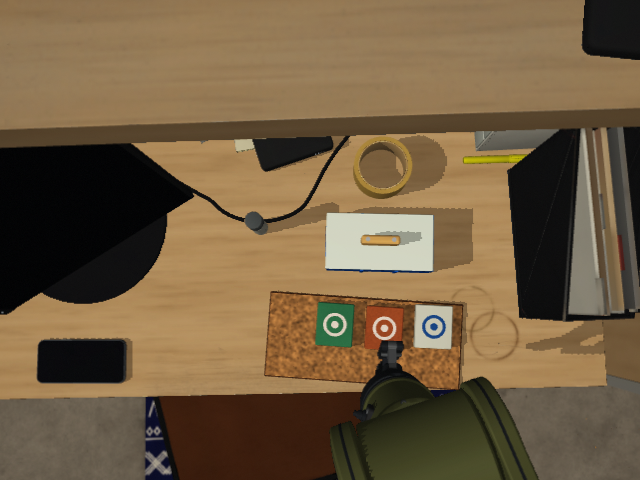

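The lid (380,241) now sits square on the mould to within about 1 mm. All three tiles lie flat on the mat and the arm is clear, so I'll hand in.

```bash
python3 -c "
from workcell import sign_off; print(sign_off())"
```

```text
the job is handed in; nothing more can be done
None
```

The job is handed in, with no verdict shown: all three tiles present (white, terracotta, green) lie flat and apart on the mat, and the lid sits square on the empty mould after I reseated it once when it got knocked about 50 mm aside.

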